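Put the colour-coded slide-staining sets away

ROBOT

A 6-joint arm with a two-finger parallel gripper is mounted at the origin on the work surface. World frame = base frame: x ahead of the robot, y to its left, z up, the work surface at z = 0. Lengths are in m, angles in rad, forces in N, time in s.
With the tool pointing down it reaches from about 0.3 to 0.75 m from the base axis. Payload 8.5 kg.
Tool frame: the origin (TCP) lies midway between the tips of the shut fingers; the grasp point (between the pads) lies 19 mm behind it; z points along the fingers, y is the line along which they close (so a half turn about z gives the same grasp; the last joint's range is limited). The gripper opens to 85 mm and grips with 20 to 120 N. Pads are 22 mm wide; open, the fingers measure 114 mm over their backs; the gripper's body (76 mm by 85 mm) begins 54 mm behind the grasp point. The pads swing forward as they close: fully open they stand 13 mm farther back than shut.
Start: joints at [-1.327, 0.381, 1.297, -0, 1.464, -0.215], TCP at [0.244, -0.493, 0.231] pointing down, gripper open.
Joint ranges: [-3.11, 3.11], [-0.89, 2.33], [0.22, 2.48], [-1.42, 4.56], [0.17, 2.85], [-2.88, 2.88]. Speed limits (rad/s): [2.39, 2.39, 3.14, 3.14, 3.14, 3.14].

INTERFACE

Orientations are given as a unit quaternion [w, x, y, z].
In Python, from plant import read_state, get_image, job_done, spot_in, trace gives the robot as it stands. The module is installed in compiled form; this text tells all that it offers.
- The arm moves only by the tool arm_command, never from a script. Its argument "plan" is a list of rows, each a list of 6 numbers: the shift along the world's x, y, z in units of 120 mm (1.0 is 120 mm), then the turn, a rotation vector about the world's x, y, z in units of 360 degrees (1.0 is 360 degrees). In form: [[tx, ty, tz, ax, ay, az], ...]. A call has 1 to 8 rows; each row is the pose to reach, as a shift and turn from the pose commanded when the call began, turning the shorter way round; what a row does not reach only later rows make up. A row lasts 1/12 s, in which the tool goes at most 41.7 mm and 7.16 degrees, less where a joint would pass 70% of its speed; a pose out of reach is approached as far as the arm can. A call with a number of a shift or a turn outside -1 to 1 is refused whole. A call with a gripper value outside its range is refused whole. "gripper" is the closure, from -1 (fully open) to 1 (shut), set as the call begins (left out, the last holds). The fingers move at their own pace and stop on an object; "force" is the grip in N (left out, the last holds). Time passes only in rows, so rows that repeat a pose let the fingers close. It gives the time, the measured TCP pose, the force, the opening and the grip force at its end, in the units of the state.
- read_state(): the state, without advancing time (a new reading comes with each control period).
- get_image(name): name is "scene" or "top" or "wrist"; returns a dict with "frame" (400x640x3 uint8, red, green, blue), "range_z" (400x640 float32, m along the optical axis (not along the pixel's ray), 0 where there is no reading), "K" (3x3 intrinsics, pixels), "k1" (the pictures are not rectified: a ray, as slopes to the right and down, at radius r is drawn at 1 + k1 r^2 times it, then the intrinsics apply), "pose" (4x4, takes a point from camera to world coordinates). Camera axes: x right, y up, looking along -z (the intrinsics and any distortion apply to the point x, -y, -z); pixel columns grow to the right and rows downward; lengths in m; the calibration is good to about 2 mm. A picture is of the moment at which its call begins.
- job_done(): hands the job in; it is judged then, once.
Trained networks look in the newest picture that a camera, given by its name, has taken for a name from the list of things; names that differ only in an ending like _2 or _b are one class to them, and where a whole thing is asked for, a point or a joint stands for the part that bears it (a point fixed in the world has none). Each returns a list of dicts, best first, with "confidence" (0 to 1); they miss things now and then, are a little off and sometimes report something else, mostly with a low value. They report only what shows in the picture. A call takes as long as a camera call. They do not tell look-alikes from the thing itself.
- spot_in(camera, label): "box" ([left, top, right, bottom] in pixels, round what is visible of it).
- trace(camera, label): "mask" (400x640 bool, what is visible of it) and "box" ([left, top, right, bottom] in pixels, round what is visible of it).
The state is a dict: "time": time; "q": joint angles; "qd": joint speeds; "joint_torque": joint torques, N m; "ee_pos": TCP position; "ee_rot": TCP orientation; "ft_force": force on the tool from outside, world axes, zero at the start; "moment": the same for the moment, N m; "width": opening from 0.0 (shut) to 1.0 (fully open); "gripper_force": force on a finger pad.
Only numpy, scipy, OpenCV 4.12 (cv2) and the standard library are available. Lean on these libraries where they do the work, as an engineer would, in place of code of your own. Each camera call takes 0.05 s, during which the arm holds its last target. There are 200 camera calls.

TASK

The washed slide-staining sets are to be put away by colour, so that no stain gets into the wrong dish: stand each slide rack upright inside the dish of its own colour (the yellow one is already in), then close all three dishes with the lid of their own colour, lying flat on the rim. Set things down rather than dropping them, and leave the dishes and the oil bottle where they stand.

Things in the scene. Friction and masses are not known exactly. Their poses are not given: they have to be found in the camera images.
- dish_blue: Open-topped slide-staining dish, blue plastic, loose, empty. Outside 108 (along its x) x 80 (y) x 70 mm high, plus a 4 mm bead round the rim (116 x 88 there); walls 4 mm, floor 5 mm: inside 100 x 72 mm, 65 deep. 0.3 kg. Origin: centre of underside; z up; half-turn symmetric.
- dish_green: Open-topped slide-staining dish, green plastic, loose, empty. Outside 108 (along its x) x 80 (y) x 70 mm high, plus a 4 mm bead round the rim (116 x 88 there); walls 4 mm, floor 5 mm: inside 100 x 72 mm, 65 deep. 0.3 kg. Origin: centre of underside; z up; half-turn symmetric.
- dish_yellow: Open-topped slide-staining dish, yellow plastic, loose, the yellow rack standing in it. Outside 108 (along its x) x 80 (y) x 70 mm high, plus a 4 mm bead round the rim (116 x 88 there); walls 4 mm, floor 5 mm: inside 100 x 72 mm, 65 deep. 0.3 kg. Origin: centre of underside; z up; half-turn symmetric.
- rack_blue: Empty slide rack, blue plastic, upright on the desk. Open frame 84 (x) x 56 (y) x 28 mm high; over its middle a carrying handle: a level bar along y, 56 long, 10 mm thick in x, from 40 to 54 mm above the underside; pinch it from above closing along x. Fits its dish lengthwise with 8 mm all round, handle then 11 mm below the rim. 0.07 kg. Origin: centre of underside; z up; half-turn symmetric.
- rack_green: Empty slide rack, green plastic, upright on the desk. Open frame 84 (x) x 56 (y) x 28 mm high; over its middle a carrying handle: a level bar along y, 56 long, 10 mm thick in x, from 40 to 54 mm above the underside; pinch it from above closing along x. Fits its dish lengthwise with 8 mm all round, handle then 11 mm below the rim. 0.07 kg. Origin: centre of underside; z up; half-turn symmetric.
- rack_yellow: Empty slide rack, yellow plastic, already in its dish. Open frame 84 (x) x 56 (y) x 28 mm high; over its middle a carrying handle: a level bar along y, 56 long, 10 mm thick in x, from 40 to 54 mm above the underside; pinch it from above closing along x. Fits its dish lengthwise with 8 mm all round, handle then 11 mm below the rim. 0.07 kg. Origin: centre of underside; z up; half-turn symmetric.
- lid_blue: blue lid for the blue dish, right way up on the desk. Plate 122 (x) x 94 (y) x 4 mm; under it a lip 86 x 58 mm, 6 deep, drops inside the dish lengthwise with 7 mm play all round; on top a grip fin 12 mm thick in x, 44 long in y, 24 high: pinch it closing along x. Closed, the plate is flat on the rim. 34 high, 0.08 kg. Origin: centre of the lip's underside; z up; half-turn symmetric.
- lid_green: green lid for the green dish, right way up on the desk. Plate 122 (x) x 94 (y) x 4 mm; under it a lip 86 x 58 mm, 6 deep, drops inside the dish lengthwise with 7 mm play all round; on top a grip fin 12 mm thick in x, 44 long in y, 24 high: pinch it closing along x. Closed, the plate is flat on the rim. 34 high, 0.08 kg. Origin: centre of the lip's underside; z up; half-turn symmetric.
- lid_yellow: yellow lid for the yellow dish, right way up on the desk. Plate 122 (x) x 94 (y) x 4 mm; under it a lip 86 x 58 mm, 6 deep, drops inside the dish lengthwise with 7 mm play all round; on top a grip fin 12 mm thick in x, 44 long in y, 24 high: pinch it closing along x. Closed, the plate is flat on the rim. 34 high, 0.08 kg. Origin: centre of the lip's underside; z up; half-turn symmetric.
- oil_bottle: White immersion-oil bottle with red dropper cap, 32 mm across, 78 high, standing among the things; not part of the job. Origin: centre of underside. (Also among them, not listed, not part of the job, in no fixed place: a grey slide box 102 x 84 x 35 mm, a round steel tally counter 46 mm across and 34 high, a white square timer 48 wide and 14 high.)
Mind the look-alikes: they are no part of the job. What is shaped like the lid_blue but orange or red is not meant.

How it is judged:
At the end, for the whole second after the job is handed in: Dishes upright (0.05 rad). In each, its colour's rack stands on the floor (within 15 mm of centre, 1-10 mm above the dish's underside, tilt < 0.1) and its colour's lid is flat on the rim (within 13 mm, lip at 60-68 mm, tilt < 0.05). All at rest (< 0.02 m/s), oil bottle upright (0.1) (angle between each of dish_blue, lid_blue, dish_green, lid_green, dish_yellow, lid_yellow's own z axis and vertical below 0.05 rad and horizontal distance between rack_blue and dish_blue below 0.015 m and z of rack_blue in the frame of dish_blue between 0.001 and 0.01 m and angle between each of rack_blue, rack_green, rack_yellow, oil_bottle's own z axis and vertical below 0.1 rad and horizontal distance between lid_blue and dish_blue below 0.013 m and z of lid_blue in the frame of dish_blue between 0.06 and 0.068 m and linear speed of each of dish_blue, rack_blue, lid_blue, dish_green, rack_green, lid_green, dish_yellow, rack_yellow, lid_yellow below 0.02 m/s and horizontal distance between rack_green and dish_green below 0.015 m and z of rack_green in the frame of dish_green between 0.001 and 0.01 m and horizontal distance between lid_green and dish_green below 0.013 m and z of lid_green in the frame of dish_green between 0.06 and 0.068 m and horizontal distance between rack_yellow and dish_yellow below 0.015 m and z of rack_yellow in the frame of dish_yellow between 0.001 and 0.01 m and horizontal distance between lid_yellow and dish_yellow below 0.013 m and z of lid_yellow in the frame of dish_yellow between 0.06 and 0.068 m); the robot touches nothing.
It fails at once if a dish is tipped, or pushed more than 40 mm from where it stood (angle between any of dish_blue, dish_green, dish_yellow's own z axis and vertical above 0.35 rad or distance of any of dish_blue, dish_green, dish_yellow from where it was at the start of the episode above 0.04 m).
It fails at once if a rack or lid is dropped or thrown (let go and falling faster than 0.8 m/s, about 33 mm of fall) ((linear speed of rack_blue above 0.8 m/s and contact force between the fingers and rack_blue below 0.05 N) or (linear speed of rack_green above 0.8 m/s and contact force between the fingers and rack_green below 0.05 N) or (linear speed of rack_yellow above 0.8 m/s and contact force between the fingers and rack_yellow below 0.05 N) or (linear speed of lid_blue above 0.8 m/s and contact force between the fingers and lid_blue below 0.05 N) or (linear speed of lid_green above 0.8 m/s and contact force between the fingers and lid_green below 0.05 N) or (linear speed of lid_yellow above 0.8 m/s and contact force between the fingers and lid_yellow below 0.05 N)).
It fails at once if the oil bottle is knocked over, or pushed more than 30 mm from where it stood (angle between oil_bottle's own z axis and vertical above 0.5 rad or distance of oil_bottle from where it was at the start of the episode above 0.03 m).
It also fails if it takes over 144 s, if anything falls off the work surface, if the arm or the gripper's body presses on something with over 40 N, if the wrist force passes 120 N, or if a joint passes its speed limit or range.

## Working session

There is one attempt and no reset: what is moved stays moved. The work goes in short steps, Python scripts to look and compute and a tool call to move; the robot and the scene stay as the last step left them, time stands still between calls to the robot, and variables do not carry over. Pictures are saved under pics/ and viewed, at most 14 in all, crops included, and the job is handed in when it is done.

Besides the shell and the picture viewer there is one more tool, called after ">>>" as name(argument=value, ...), one argument or row to a line, values as JSON. arm_command: Moves the arm, as the interface text tells. Shifts and turns lie within -1 to 1; 1 stands for 120 mm of shift or 360 degrees of turn. Its arguments: {"type":"object","properties":{"plan":{"type":"array","items":{"type":"array","items":{"type":"number","minimum":-1,"maximum":1}}},"gripper":{"type":"number"},"force":{"type":"number"}},"required":["plan"]}

```bash
mkdir -p pics; python3 - <<'E'
from plant import *
import cv2
for n in("top","scene"):
    d=get_image(n); cv2.imwrite(f"pics/{n}0.png",d["frame"][...,::-1]); print(n,d["K"].tolist(),d["k1"],d["pose"].round(3).tolist())
print(read_state())
E
```

```text
top [[499.8400290275151, 0.0, 317.89127185626546], [0.0, 499.8400290275151, 191.88906874950408], [0.0, 0.0, 1.0]] -0.026210934687352933 [[-0.007, 0.987, -0.162, 0.332], [-1.0, -0.006, 0.002, -0.026], [0.001, 0.162, 0.987, 1.516], [0.0, 0.0, 0.0, 1.0]]
scene [[502.7019960826598, 0.0, 316.35405014968825], [0.0, 502.7019960826598, 204.6536335192814], [0.0, 0.0, 1.0]] 0.010939181372773544 [[0.597, -0.651, 0.469, 1.204], [0.802, 0.477, -0.359, -0.51], [0.009, 0.591, 0.807, 1.115], [0.0, 0.0, 0.0, 1.0]]
{'time': 0.1, 'q': array([-1.32729055e+00,  3.81131251e-01,  1.29815642e+00, -2.86012572e-05,
        1.46361329e+00, -2.15304587e-01]), 'qd': array([ 0.00056768, -0.00095171, -0.00273329, -0.00014458,  0.00025582,
       -0.00144927]), 'joint_torque': array([ 4.45712067e-03, -4.49220264e+01, -2.31658101e+01, -1.49605771e-04,
        3.57445671e-03,  1.17728300e-05]), 'ee_pos': array([ 0.24350871, -0.49286198,  0.23078174]), 'ee_rot': array([-6.53890723e-04,  9.73801269e-01,  2.27399781e-01, -2.34398336e-05]), 'ft_force': array([ 0.32733916, -0.44423411, -0.43731947]), 'moment': array([-0.00317541, -0.02862024,  0.04089924]), 'gripper_force': 0.0, 'width': 1.0028670039525418}
```

View pics/top0.png

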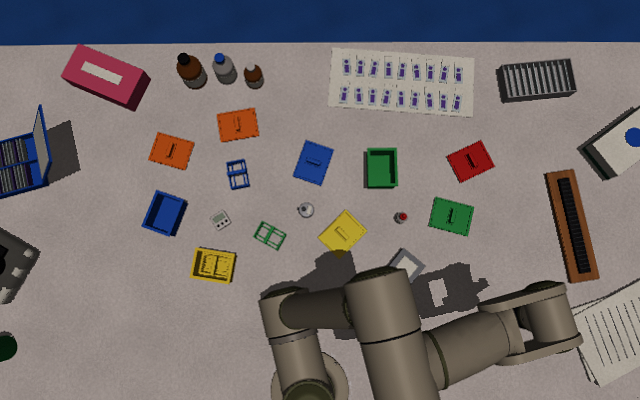

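View pics/scene0.png

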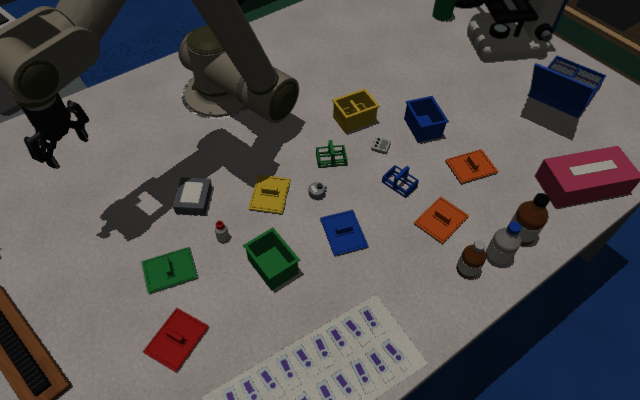

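The candidates in the top view:
- Lids: blue (313,162), green (451,216), yellow (343,231). The look-alikes are orange (172,151), orange (238,125) and red (470,161).
- Dishes: blue (165,213), green (381,167), yellow (214,265).
- Racks: blue (237,174), green (270,235).
- Oil bottle (401,217), counter (306,210), timer (221,220), slide box (405,264).

I choose by colour and measure next.

```bash
cat > h.py <<'E'
from plant import *
import cv2, numpy as np
def cloud(d):
    K,k1=d["K"],d["k1"]; v,u=np.mgrid[:400,:640].astype(float)
    D=np.array([k1,0,0,0,0],float)
    s=cv2.undistortPoints(np.stack([u.ravel(),v.ravel()],1)[:,None],K,D)[:,0]
    z=d["range_z"].ravel()
    P=np.stack([s[:,0]*z,-s[:,1]*z,-z],1)@d["pose"][:3,:3].T+d["pose"][:3,3]
    P[z==0]=np.nan
    return P.reshape(400,640,3)
BAND=dict(dish=(.058,.082),rack=(.037,.06),lid=(.003,.016),oil=(.0,.1))
HUE=dict(blue=(100,128),green=(45,85),yellow=(22,35))
def measure(cam,label,d,P,hint=None):
    """fit rect -> centre xy, yaw of the thing's x axis (deg, mod 180), dims"""
    kind,col=label.split('_')
    hsv=cv2.cvtColor(d["frame"],cv2.COLOR_RGB2HSV)
    out=[]
    for t in trace(cam,label):
        m=t["mask"]
        if col in HUE:
            lo,hi=HUE[col]; c=(hsv[...,0]>=lo)&(hsv[...,0]<=hi)&(hsv[...,1]>100)
            if not m.any() or c[m].mean()<.5: continue
            m=m&c
        a,b=BAND[kind]; m=m&(P[...,2]>a)&(P[...,2]<b)
        Q=P[m]
        if len(Q)<8: continue
        (cx,cy),(w,h),an=cv2.minAreaRect((Q[:,:2]*1000).astype(np.float32))
        if w<h: w,h,an=h,w,an+90
        if kind=="rack": an+=90   # long side of the handle is y
        out.append((round(t["confidence"],2),[int(x) for x in t["box"]],round(cx,1),round(cy,1),round((an+90)%180-90,1),round(w),round(h),np.nanmedian(Q[:,2]).round(4),len(Q)))
    return out
ALL=["dish_blue","dish_green","dish_yellow","rack_blue","rack_green","rack_yellow","lid_blue","lid_green","lid_yellow","oil_bottle"]
E
python3 - <<'E'
from h import *
for cam in("top","scene"):
    d=get_image(cam);P=cloud(d)
    for l in ALL: print(cam,l,measure(cam,l,d,P)[:2])
    if cam=="top":
        f=d["frame"][105:290,130:490,::-1]; cv2.imwrite("pics/crop.png",cv2.resize(f,None,fx=2.2,fy=2.2,interpolation=cv2.INTER_CUBIC))
E
```

```text
top dish_blue [(0.84, [139, 188, 188, 236], 512.8, 424.9, -19.9, 114, 92, np.float64(0.069), 386)]
top dish_green [(0.74, [365, 148, 396, 189], 645.2, -219.0, 0.1, 114, 89, np.float64(0.0697), 369)]
top dish_yellow [(0.73, [191, 245, 235, 282], 359.5, 275.4, 80.6, 119, 88, np.float64(0.0691), 395)]
top rack_blue [(0.92, [222, 158, 245, 190], 635.8, 215.4, 6.7, 53, 12, np.float64(0.0539), 58)]
top rack_green []
top rack_yellow []
top lid_blue [(0.93, [290, 137, 333, 184], 673.2, -14.9, -19.4, 122, 92, np.float64(0.0102), 980)]
top lid_green [(0.87, [430, 193, 473, 234], 503.0, -433.4, 74.4, 122, 92, np.float64(0.0101), 1027)]
top lid_yellow [(0.57, [315, 208, 366, 258], 452.2, -100.9, -45.4, 121, 92, np.float64(0.0101), 1090)]
top oil_bottle [(0.62, [395, 211, 406, 224], 497.9, -275.1, 11.8, 31, 29, np.float64(0.0496), 111)]
scene dish_blue [(0.98, [406, 96, 449, 141], 512.7, 427.7, -19.8, 120, 92, np.float64(0.0689), 408)]
scene dish_green [(0.92, [244, 227, 296, 285], 645.5, -218.3, 0.4, 118, 88, np.float64(0.0696), 577)]
scene dish_yellow [(0.7, [334, 87, 378, 133], 358.1, 278.7, 79.5, 119, 94, np.float64(0.0687), 428)]
scene rack_blue [(0.95, [384, 165, 420, 197], 636.3, 217.6, 10.1, 58, 12, np.float64(0.0524), 90)]
scene rack_green [(0.58, [315, 142, 345, 168], 451.4, 116.8, 59.9, 53, 11, np.float64(0.0528), 67)]
scene rack_yellow [(0.58, [343, 99, 362, 115], 351.5, 279.6, 41.4, 52, 33, np.float64(0.0555), 50)]
scene lid_blue [(0.81, [322, 212, 367, 256], 672.0, -12.3, -19.8, 125, 94, np.float64(0.0105), 1218)]
scene lid_green [(0.9, [142, 245, 196, 290], 504.2, -432.1, 74.9, 121, 95, np.float64(0.0107), 1491)]
scene lid_yellow [(0.86, [252, 176, 289, 212], 452.3, -99.1, -43.8, 126, 89, np.float64(0.0107), 969)]
scene oil_bottle [(0.77, [212, 217, 228, 240], 501.8, -276.3, 79.0, 32, 28, np.float64(0.044), 242)]
```

View pics/crop.png

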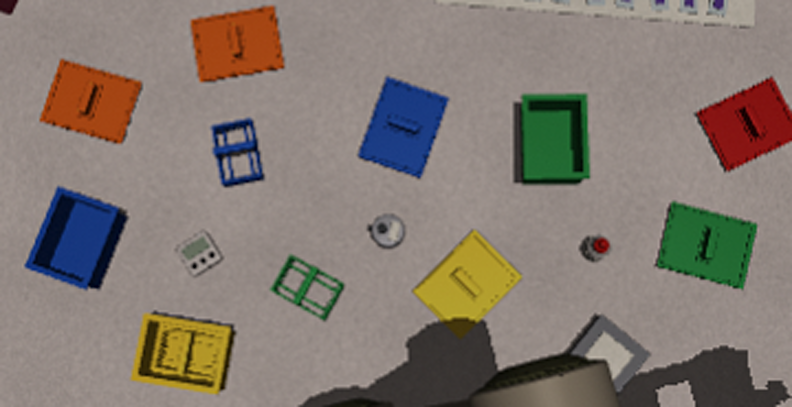

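The crop confirms the layout. Colour separates the true lids (blue ~(403,127), green ~(706,245), yellow ~(467,280)) from the two orange ones and the red one. Yellow lid first: I move over it with the gripper half open.

>>> arm_command(
  plan=[
    [0.11,0.205,-0.02,0,0,0.0033],
    [0.22,0.41,-0.04,0,0,0.0066],
    [0.33,0.615,-0.06,0,0,0.01],
    [0.435,0.82,-0.08,0,0,0.0133],
  ],
  gripper=0,
  force=50,
)

```text
time: 1.53
ee_pos: [0.2962, -0.3936, 0.2216]
ee_rot: [0.0, 0.963, 0.268, 0.0]
ft_force: [0.3, -0.5, 0.1]
width: 0.505
gripper_force: 0.0
```

>>> arm_command(
  plan=[
    [0.11,0.205,-0.02,0,0,0.0033],
    [0.22,0.41,-0.04,0,0,0.0066],
    [0.33,0.615,-0.06,0,0,0.01],
    [0.435,0.82,-0.08,0,0,0.0133],
  ],
)

```text
time: 1.87
ee_pos: [0.3485, -0.2951, 0.2121]
ee_rot: [0.0, 0.951, 0.308, 0.0]
ft_force: [0.8, -0.7, 0.4]
width: 0.499
gripper_force: 0.0
```

>>> arm_command(
  plan=[
    [0.11,0.205,-0.02,0,0,0.0033],
    [0.22,0.41,-0.04,0,0,0.0066],
    [0.33,0.615,-0.06,0,0,0.01],
    [0.435,0.82,-0.08,0,0,0.0133],
  ],
)

```text
time: 2.2
ee_pos: [0.4007, -0.1967, 0.2026]
ee_rot: [0.0, 0.938, 0.348, 0.0]
ft_force: [0.5, -0.3, 0.3]
width: 0.495
gripper_force: 0.0
```

>>> arm_command(
  plan=[
    [0.11,0.205,-0.02,0,0,0.0033],
    [0.22,0.41,-0.04,0,0,0.0066],
    [0.33,0.615,-0.06,0,0,0.01],
    [0.434,0.814,-0.08,0,0,0.0132],
    [0.434,0.814,-0.08,0,0,0.0132],
  ],
)

```text
time: 2.62
ee_pos: [0.4533, -0.0969, 0.1926]
ee_rot: [-0.001, 0.922, 0.388, 0.0]
ft_force: [-0.8, 0.3, -0.7]
width: 0.499
gripper_force: 0.0
```

```bash
cat >> h.py <<'E'
def tcp():
    s=read_state(); w,x,y,z=s["ee_rot"]
    yaw=np.degrees(np.arctan2(1-2*(x*x+z*z),2*(x*y-w*z)))
    return (s["ee_pos"]*1000).round(1),round(yaw,1),round(s["width"],2),round(s["gripper_force"],1),round(s["time"],1),np.degrees(s["q"][5]).round()
E
python3 - <<'E'
from h import *
print(tcp())
d=get_image("wrist");P=cloud(d);print(d["pose"].round(3))
cv2.imwrite("pics/w1.png",d["frame"][...,::-1])
for l in ALL: print(l,measure("wrist",l,d,P)[:2])
E
```

```text
(array([453.3, -96.9, 192.6]), np.float64(-44.3), 0.5, 0.0, 2.6, np.float64(18.0))
[[ 0.715  0.665  0.216  0.508]
 [-0.699  0.68   0.221 -0.041]
 [-0.    -0.309  0.951  0.335]
 [ 0.     0.     0.     1.   ]]
dish_blue []
dish_green [(0.89, [458, 63, 637, 219], 643.3, -219.0, 0.4, 117, 89, np.float64(0.0696), 4981)]
dish_yellow [(0.84, [0, 0, 64, 61], 374.2, 218.6, -36.4, 11, 4, np.float64(0.0592), 26)]
rack_blue []
rack_green [(0.88, [112, 0, 213, 86], 447.0, 116.2, 61.6, 56, 11, np.float64(0.0534), 972)]
rack_yellow []
lid_blue [(0.69, [372, 0, 471, 37], 633.5, -46.7, -43.1, 91, 33, np.float64(0.01), 1899)]
lid_green [(0.92, [480, 278, 559, 353], 504.2, -433.1, 75.0, 122, 87, np.float64(0.0105), 2682)]
lid_yellow [(0.61, [271, 142, 381, 226], 449.9, -101.1, -45.8, 122, 95, np.float64(0.0103), 8081)]
oil_bottle [(0.75, [434, 242, 482, 295], 494.0, -305.2, 83.1, 91, 35, np.float64(0.0458), 1326), (0.68, [270, 141, 382, 225], 449.3, -100.3, -45.9, 124, 94, np.float64(0.0104), 8590)]
```

View pics/w1.png

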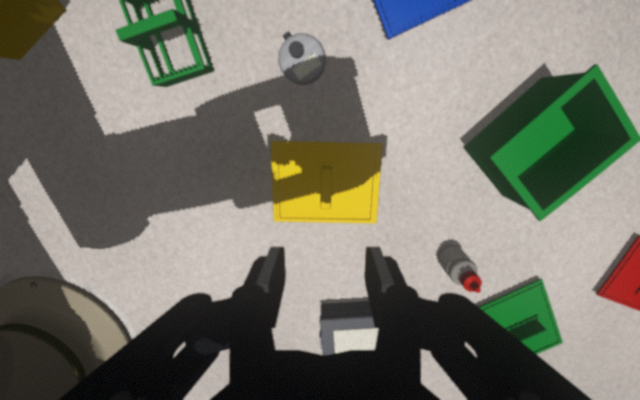

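The wrist view shows the yellow lid with its fin at (326,183), lined up with the half-open fingers; the green dish is right, and the oil bottle stands at (460,265). I descend.

>>> arm_command(
  plan=[
    [-0.01,-0.005,-0.2,0,0,-0.002],
    [-0.014,-0.007,-0.45,0,0,-0.003],
    [-0.014,-0.007,-0.7,0,0,-0.003],
    [-0.014,-0.007,-0.9,0,0,-0.003],
    [-0.014,-0.007,-0.9,0,0,-0.003],
    [-0.014,-0.007,-0.9,0,0,-0.003],
  ],
)

```text
time: 3.67
ee_pos: [0.4504, -0.1011, 0.0848]
ee_rot: [-0.001, 0.926, 0.377, -0.001]
ft_force: [0.4, 0.1, 0.3]
width: 0.497
gripper_force: 0.0
```

```bash
python3 - <<'E'
from h import *
print(tcp())
d=get_image("wrist");P=cloud(d)
cv2.imwrite("pics/w2.png",d["frame"][...,::-1])
for l in ["lid_yellow","lid_blue"]: print(l,measure("wrist",l,d,P)[:2])
E
```

```text
(array([ 450.4, -101.1,   84.8]), np.float64(-45.7), 0.5, 0.0, 3.7, np.float64(18.0))
lid_yellow [(0.83, [245, 150, 407, 265], 450.6, -100.8, -45.4, 122, 94, np.float64(0.0102), 15589)]
lid_blue []
```

>>> arm_command(
  plan=[
    [0,0,-0.15,0,0,0],
    [0,0,-0.3,0,0,0],
    [0,0,-0.45,0,0,0],
    [0,0,-0.55,0,0,0],
    [0,0,-0.59,0,0,0],
    [0,0,-0.59,0,0,0],
  ],
)

```text
time: 4.32
ee_pos: [0.4508, -0.1012, 0.0143]
ee_rot: [0.0, 0.926, 0.377, 0.0]
ft_force: [0.0, -0.7, -0.4]
width: 0.504
gripper_force: 0.0
```

>>> arm_command(
  plan=[
    [0,0,0,0,0,0],
    [0,0,0,0,0,0],
    [0,0,0,0,0,0],
    [0,0,0,0,0,0],
    [0,0,0,0,0,0],
    [0,0,0,0,0,0],
  ],
  gripper=1,
)

```text
time: 4.82
ee_pos: [0.4511, -0.1013, 0.0153]
ee_rot: [0.001, 0.926, 0.377, 0.001]
ft_force: [-0.6, 0.0, 5.6]
width: 0.127
gripper_force: 49.4
```

>>> arm_command(
  plan=[
    [0,0,0.05,0,0,0],
    [0,0,0.15,0,0,0],
    [0,0,0.25,0,0,0],
    [0,0,0.35,0,0,0],
  ],
)

```text
time: 5.15
ee_pos: [0.4506, -0.1011, 0.0573]
ee_rot: [0.0, 0.926, 0.377, 0.0]
ft_force: [0.2, 0.4, -1.5]
width: 0.128
gripper_force: 48.9
```

The fin is held at 49 N. I carry the lid to the yellow dish, turning 125°.

>>> arm_command(
  plan=[
    [-0.032,0.131,0.12,0,0,0.0145],
    [-0.064,0.262,0.24,0,0,0.029],
    [-0.096,0.393,0.36,0,0,0.0435],
    [-0.128,0.524,0.48,0,0,0.058],
    [-0.16,0.655,0.6,0,0,0.0725],
    [-0.191,0.787,0.7,0,0,0.087],
  ],
)

```text
time: 5.65
ee_pos: [0.4274, -0.0059, 0.1418]
ee_rot: [0.001, 0.789, 0.615, 0.0]
ft_force: [0.2, 0.4, -0.5]
width: 0.134
gripper_force: 48.9
```

>>> arm_command(
  plan=[
    [-0.032,0.131,0.05,0,0,0.0145],
    [-0.064,0.262,0.1,0,0,0.029],
    [-0.096,0.393,0.15,0,0,0.0435],
    [-0.128,0.524,0.2,0,0,0.058],
    [-0.16,0.655,0.2,0,0,0.0725],
    [-0.191,0.787,0.2,0,0,0.087],
  ],
)

```text
time: 6.15
ee_pos: [0.4044, 0.0886, 0.1652]
ee_rot: [0.001, 0.593, 0.805, 0.0]
ft_force: [0.1, -0.4, -1.5]
width: 0.13
gripper_force: 48.9
```

>>> arm_command(
  plan=[
    [-0.032,0.131,0,0,0,0.0145],
    [-0.064,0.262,0,0,0,0.029],
    [-0.096,0.393,0,0,0,0.0435],
    [-0.128,0.524,0,0,0,0.058],
    [-0.16,0.655,0,0,0,0.0725],
    [-0.191,0.787,0,0,0,0.087],
  ],
)

```text
time: 6.65
ee_pos: [0.3813, 0.183, 0.1648]
ee_rot: [0.0, 0.354, 0.935, 0.0]
ft_force: [0.5, -0.1, -1.0]
width: 0.131
gripper_force: 48.9
```

>>> arm_command(
  plan=[
    [-0.032,0.131,0,0,0,0.0145],
    [-0.064,0.262,0,0,0,0.029],
    [-0.096,0.393,0,0,0,0.0435],
    [-0.128,0.524,0,0,0,0.058],
    [-0.16,0.655,0,0,0,0.0725],
    [-0.191,0.787,0,0,0,0.087],
    [-0.191,0.787,0,0,0,0.087],
    [-0.191,0.787,0,0,0,0.087],
  ],
)

```text
time: 7.32
ee_pos: [0.3586, 0.2769, 0.1646]
ee_rot: [0.0, 0.091, 0.996, 0.0]
ft_force: [0.2, -0.0, -0.3]
width: 0.126
gripper_force: 49.0
```

```bash
python3 - <<'E'
from h import *
print(tcp())
d=get_image("wrist");P=cloud(d)
cv2.imwrite("pics/w3.png",d["frame"][...,::-1])
BAND["lid"]=(.1,.3)
for l in ["lid_yellow","dish_yellow","rack_yellow","dish_blue","rack_blue","rack_green"]: print(l,measure("wrist",l,d,P)[:2])
E
```

```text
(array([358.6, 276.9, 164.6]), np.float64(79.6), 0.13, 49.0, 7.3, np.float64(-57.0))
lid_yellow [(0.92, [207, 172, 441, 325], 356.5, 276.6, 79.1, 121, 92, np.float64(0.1594), 24452)]
dish_yellow [(0.56, [253, 146, 398, 171], 322.7, 283.2, 80.5, 115, 19, np.float64(0.0699), 1780)]
rack_yellow [(0.64, [279, 162, 371, 171], 331.1, 280.8, -10.0, 9, 2, np.float64(0.0551), 83)]
dish_blue [(0.92, [433, 238, 568, 360], 501.7, 428.7, -20.3, 100, 89, np.float64(0.0691), 2654)]
rack_blue []
rack_green [(0.58, [156, 247, 219, 320], 443.2, 119.0, 59.7, 51, 11, np.float64(0.0537), 485)]
```

View pics/w3.png

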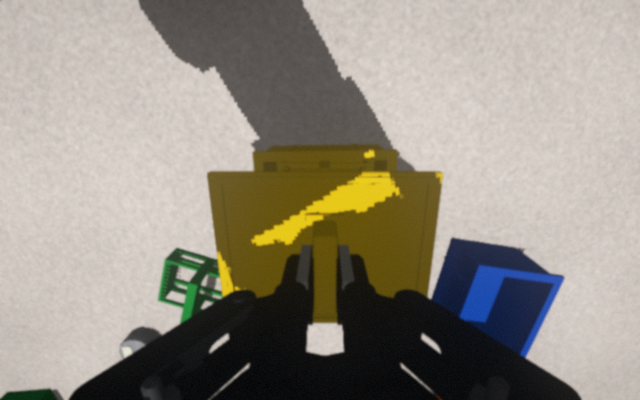

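The held yellow lid is level and over the yellow dish, whose far rim shows at row ~155; the fits agree within 1 mm. I lower it.

>>> arm_command(
  plan=[
    [0,0,-0.12,0,0,0.001],
    [0,0,-0.24,0,0,0.002],
    [0,0,-0.36,0,0,0.002],
    [0,0,-0.46,0,0,0.002],
    [0,0,-0.54,0,0,0.002],
    [0,0,-0.6,0,0,0.002],
    [0,0,-0.63,0,0,0.002],
    [0,0,-0.65,0,0,0.002],
  ],
)

```text
time: 8.33
ee_pos: [0.359, 0.2766, 0.0859]
ee_rot: [-0.0, 0.085, 0.996, -0.0]
ft_force: [-0.8, 0.2, -0.6]
width: 0.129
gripper_force: 49.0
```

>>> arm_command(
  plan=[
    [0,0,-0.01,0,0,0],
    [0,0,-0.02,0,0,0],
    [0,0,-0.03,0,0,0],
    [0,0,-0.04,0,0,0],
    [0,0,-0.05,0,0,0],
    [0,0,-0.057,0,0,0],
    [0,0,-0.057,0,0,0],
  ],
)

```text
time: 8.92
ee_pos: [0.3589, 0.2767, 0.0793]
ee_rot: [0.0, 0.084, 0.996, 0.0]
ft_force: [0.3, -0.1, -1.4]
width: 0.125
gripper_force: 49.0
```

>>> arm_command(
  plan=[
    [0,0,-0.008,0,0,0],
    [0,0,-0.012,0,0,0],
    [0,0,-0.012,0,0,0],
  ],
)

```text
time: 9.17
ee_pos: [0.359, 0.2767, 0.0792]
ee_rot: [0.001, 0.084, 0.996, 0.0]
ft_force: [-5.2, -2.6, 18.9]
width: 0.125
gripper_force: 51.7
```

>>> arm_command(
  plan=[
    [0,0,0,0,0,0],
    [0,0,0,0,0,0],
    [0,0,0,0,0,0],
    [0,0,0,0,0,0],
    [0,0,0,0,0,0],
    [0,0,0,0,0,0],
  ],
  gripper=0,
)

```text
time: 9.67
ee_pos: [0.3589, 0.2767, 0.0777]
ee_rot: [-0.0, 0.084, 0.996, -0.0]
ft_force: [-0.4, -0.6, 0.3]
width: 0.501
gripper_force: 0.0
```

>>> arm_command(
  plan=[
    [0,0,0.1,0,0,0],
    [0,0,0.3,0,0,0],
    [0,0,0.5,0,0,0],
    [0,0,0.7,0,0,0],
    [0,0,0.9,0,0,0],
    [0,0,0.9,0,0,0],
    [0,0,0.9,0,0,0],
  ],
)

```text
time: 10.25
ee_pos: [0.3592, 0.2768, 0.1866]
ee_rot: [0.001, 0.084, 0.996, 0.001]
ft_force: [-0.4, -0.3, -0.4]
width: 0.499
gripper_force: 0.0
```

```bash
python3 - <<'E'
from h import *
print(tcp())
d=get_image("wrist");P=cloud(d)
BAND["lid"]=(.06,.085)
for l in ["lid_yellow","dish_blue","rack_blue","rack_green"]: print(l,measure("wrist",l,d,P)[:2])
m=trace("wrist","lid_yellow")[0]["mask"]; Q=P[m]; Q=Q[(abs(Q[:,2]-.074)<.006)]; print(np.linalg.lstsq(np.c_[Q[:,:2]-Q[:,:2].mean(0),np.ones(len(Q))],Q[:,2],rcond=None)[0])
E
```

```text
(array([359.2, 276.8, 186.6]), np.float64(80.3), 0.5, 0.0, 10.2, np.float64(-58.0))
lid_yellow []
dish_blue [(0.78, [420, 234, 548, 353], 509.5, 426.7, -19.0, 116, 88, np.float64(0.0692), 1977)]
rack_blue []
rack_green []Traceback (most recent call last):
  File "<stdin>", line 6, in <module>
IndexError: list index out of range
```

```bash
cat >> h.py <<'E'
def lidfit(cam,xy,col,z=.074,tol=.007,d=None):
    """colour + height fit of a closed lid near xy (mm)"""
    d=d or get_image(cam);P=cloud(d);hsv=cv2.cvtColor(d["frame"],cv2.COLOR_RGB2HSV);lo,hi=HUE[col]
    m=(hsv[...,0]>=lo)&(hsv[...,0]<=hi)&(hsv[...,1]>100)&(abs(P[...,2]-z)<tol)&(np.hypot(P[...,0]*1e3-xy[0],P[...,1]*1e3-xy[1])<95)
    Q=P[m]; r=cv2.minAreaRect((Q[:,:2]*1e3).astype(np.float32)); c=np.linalg.lstsq(np.c_[Q[:,:2]-Q[:,:2].mean(0),np.ones(len(Q))],Q[:,2],rcond=None)[0]
    print(cam,col,len(Q),np.round(r[0],1),np.round(r[1]),round(r[2],1),"slope/z",c.round(3)); return d
E
python3 - <<'E'
from h import *
d=lidfit("wrist",(358,277),"yellow"); cv2.imwrite("pics/w4.png",d["frame"][...,::-1])
d=lidfit("top",(358,277),"yellow")
E
```

```text
wrist yellow 12550 [358.  276.4] [122.  93.] 80.3 slope/z [-0.001 -0.001  0.074]
top yellow 569 [359.5 263.4] [101.  94.] 79.0 slope/z [-0.007  0.01   0.074]
```

View pics/w4.png

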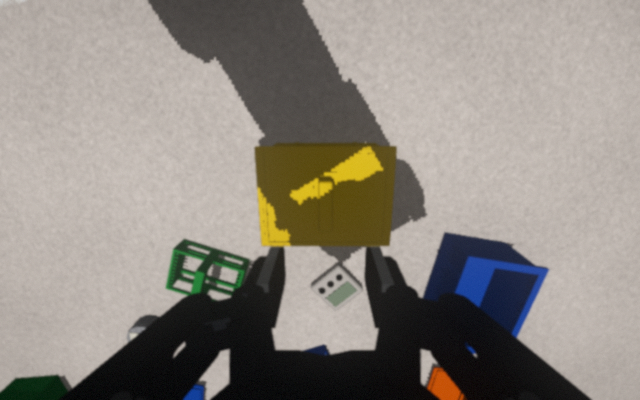

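The yellow lid lies flat (slope about 0) and centred at (325,195). Next, the green rack.

>>> arm_command(
  plan=[
    [0.093,-0.167,-0.04,0,0,-0.007],
    [0.186,-0.334,-0.08,0,0,-0.014],
    [0.279,-0.501,-0.12,0,0,-0.021],
    [0.371,-0.668,-0.15,0,0,-0.028],
  ],
)

```text
time: 10.98
ee_pos: [0.4036, 0.1956, 0.1673]
ee_rot: [-0.0, 0.172, 0.985, -0.0]
ft_force: [-0.6, 1.1, -0.5]
width: 0.5
gripper_force: 0.0
```

>>> arm_command(
  plan=[
    [0.093,-0.167,-0.04,0,0,-0.007],
    [0.186,-0.334,-0.08,0,0,-0.014],
    [0.279,-0.501,-0.12,0,0,-0.021],
    [0.371,-0.668,-0.15,0,0,-0.028],
    [0.371,-0.668,-0.15,0,0,-0.028],
    [0.371,-0.668,-0.15,0,0,-0.028],
  ],
)

```text
time: 11.48
ee_pos: [0.4481, 0.1157, 0.1494]
ee_rot: [-0.0, 0.258, 0.966, -0.0]
ft_force: [-0.5, -0.2, -0.2]
width: 0.501
gripper_force: 0.0
```

```bash
python3 - <<'E'
from h import *
print(tcp())
d=get_image("wrist");P=cloud(d);cv2.imwrite("pics/w5.png",d["frame"][...,::-1])
for l in ["rack_green","rack_blue","dish_green","lid_blue"]: print(l,measure("wrist",l,d,P)[:2])
E
```

```text
(array([448.1, 115.7, 149.4]), np.float64(60.1), 0.5, 0.0, 11.5, np.float64(-60.0))
rack_green [(0.87, [278, 158, 371, 233], 445.1, 117.3, 60.4, 54, 10, np.float64(0.054), 671)]
rack_blue [(0.81, [444, 245, 532, 327], 632.7, 221.4, 12.9, 45, 13, np.float64(0.0522), 800)]
dish_green []
lid_blue [(0.59, [306, 341, 355, 355], 623.9, 21.3, 68.7, 58, 11, np.float64(0.0099), 324)]
```

>>> arm_command(
  plan=[
    [-0.01,0.005,-0.2,0,0,0.001],
    [-0.018,0.01,-0.4,0,0,0.001],
    [-0.018,0.01,-0.6,0,0,0.001],
    [-0.018,0.01,-0.75,0,0,0.001],
    [-0.018,0.01,-0.88,0,0,0.001],
    [-0.018,0.01,-0.97,0,0,0.001],
    [-0.018,0.01,-0.97,0,0,0.001],
  ],
)

```text
time: 12.32
ee_pos: [0.4447, 0.1181, 0.0319]
ee_rot: [-0.002, 0.254, 0.967, -0.0]
ft_force: [-1.0, 0.6, -0.2]
width: 0.502
gripper_force: 0.0
```

>>> arm_command(
  plan=[
    [0,0,0,0,0,0],
    [0,0,0,0,0,0],
    [0,0,0,0,0,0],
    [0,0,0,0,0,0],
    [0,0,0,0,0,0],
    [0,0,0,0,0,0],
  ],
  gripper=1,
)

```text
time: 12.82
ee_pos: [0.4463, 0.1177, 0.0344]
ee_rot: [0.001, 0.254, 0.967, 0.0]
ft_force: [-2.0, 1.2, 7.9]
width: 0.107
gripper_force: 49.8
```

>>> arm_command(
  plan=[
    [0,0,0.05,0,0,0],
    [0,0,0.2,0,0,0],
    [0,0,0.35,0,0,0],
    [0,0,0.5,0,0,0],
    [0,0,0.65,0,0,0],
    [0,0,0.8,0,0,0],
    [0,0,0.95,0,0,0],
    [0,0,1,0,0,0],
  ],
)

```text
time: 13.48
ee_pos: [0.4464, 0.1176, 0.1561]
ee_rot: [0.002, 0.254, 0.967, 0.0]
ft_force: [0.4, -0.0, -0.9]
width: 0.104
gripper_force: 48.8
```

>>> arm_command(
  plan=[
    [0.092,-0.156,0.03,0,0,-0.0093],
    [0.184,-0.311,0.06,0,0,-0.0186],
    [0.276,-0.467,0.09,0,0,-0.0279],
    [0.368,-0.623,0.12,0,0,-0.0372],
    [0.46,-0.778,0.14,0,0,-0.0465],
    [0.552,-0.934,0.15,0,0,-0.0558],
  ],
)

```text
time: 13.98
ee_pos: [0.5122, 0.0045, 0.1714]
ee_rot: [-0.0, 0.421, 0.907, -0.0]
ft_force: [0.5, 0.2, -2.5]
width: 0.101
gripper_force: 48.9
```

>>> arm_command(
  plan=[
    [0.092,-0.156,0,0,0,-0.0093],
    [0.184,-0.311,0,0,0,-0.0186],
    [0.276,-0.467,0,0,0,-0.0279],
    [0.368,-0.623,0,0,0,-0.0372],
    [0.46,-0.778,0,0,0,-0.0465],
    [0.552,-0.934,0,0,0,-0.0558],
  ],
)

```text
time: 14.48
ee_pos: [0.5784, -0.1075, 0.1709]
ee_rot: [-0.001, 0.572, 0.82, -0.0]
ft_force: [0.3, -0.6, -0.2]
width: 0.102
gripper_force: 48.8
```

>>> arm_command(
  plan=[
    [0.092,-0.156,0,0,0,-0.0093],
    [0.184,-0.311,0,0,0,-0.0186],
    [0.276,-0.467,0,0,0,-0.0279],
    [0.368,-0.623,0,0,0,-0.0372],
    [0.46,-0.778,0,0,0,-0.0465],
    [0.552,-0.934,0,0,0,-0.0558],
    [0.552,-0.934,0,0,0,-0.0558],
    [0.552,-0.934,0,0,0,-0.0558],
  ],
)

```text
time: 15.15
ee_pos: [0.6443, -0.2192, 0.1702]
ee_rot: [-0.001, 0.706, 0.709, -0.0]
ft_force: [0.5, 0.4, -0.7]
width: 0.103
gripper_force: 48.9
```

```bash
python3 - <<'E'
from h import *
print(tcp())
d=get_image("wrist");P=cloud(d);cv2.imwrite("pics/w6.png",d["frame"][...,::-1])
BAND["rack"]=(.165,.21)
for l in ["rack_green","dish_green"]: print(l,measure("wrist",l,d,P)[:2])
lidfit("wrist",(645,-219),"green",.07,.01,d)
E
```

```text
(array([ 644.3, -219.2,  170.2]), np.float64(0.2), 0.1, 48.9, 15.2, np.float64(-29.0))
rack_green [(0.63, [245, 192, 405, 326], 644.3, -218.8, -88.1, 78, 55, np.float64(0.1896), 2292)]
dish_green [(0.73, [250, 145, 394, 250], 643.3, -219.1, 0.2, 115, 87, np.float64(0.0698), 3206), (0.25, [245, 193, 404, 329], 643.6, -239.8, 0.1, 106, 44, np.float64(0.0674), 74)]
wrist green 3115 [ 643.3 -219.1] [115.  87.] 0.2 slope/z [-0.     0.025  0.069]
```

View pics/w6.png

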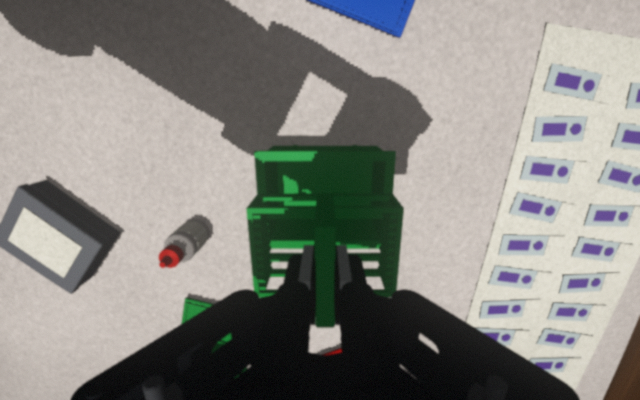

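The green rack hangs over the green dish (rim at rows 147–250), and their centres agree within 1 mm. I lower it in.

>>> arm_command(
  plan=[
    [-0.004,0,-0.12,0,0,0],
    [-0.004,0,-0.24,0,0,0],
    [-0.004,0,-0.36,0,0,0],
    [-0.004,0,-0.48,0,0,0],
    [-0.004,0,-0.6,0,0,0],
    [-0.004,0,-0.72,0,0,0],
    [-0.004,0,-0.84,0,0,0],
    [-0.004,0,-0.92,0,0,0],
  ],
)

```text
time: 15.97
ee_pos: [0.6434, -0.2176, 0.0599]
ee_rot: [-0.001, 0.705, 0.709, -0.0]
ft_force: [-0.4, 0.6, -0.9]
width: 0.106
gripper_force: 48.9
```

>>> arm_command(
  plan=[
    [0,0,-0.05,0,0,0],
    [0,0,-0.09,0,0,0],
    [0,0,-0.12,0,0,0],
    [0,0,-0.14,0,0,0],
    [0,0,-0.15,0,0,0],
    [0,0,-0.16,0,0,0],
    [0,0,-0.16,0,0,0],
  ],
)

```text
time: 16.55
ee_pos: [0.6441, -0.2187, 0.042]
ee_rot: [0.0, 0.706, 0.709, 0.0]
ft_force: [-0.2, 0.3, -0.9]
width: 0.102
gripper_force: 48.9
```

>>> arm_command(
  plan=[
    [0,0,-0.008,0,0,0],
    [0,0,-0.016,0,0,0],
    [0,0,-0.024,0,0,0],
    [0,0,-0.03,0,0,0],
    [0,0,-0.03,0,0,0],
  ],
)

```text
time: 16.97
ee_pos: [0.6441, -0.2187, 0.0395]
ee_rot: [0.0, 0.705, 0.709, 0.0]
ft_force: [-3.2, 1.6, 7.4]
width: 0.099
gripper_force: 50.0
```

>>> arm_command(
  plan=[
    [0,0,0,0,0,0],
    [0,0,0,0,0,0],
    [0,0,0,0,0,0],
    [0,0,0,0,0,0],
  ],
  gripper=0.2,
)

```text
time: 17.3
ee_pos: [0.644, -0.2187, 0.038]
ee_rot: [-0.0, 0.706, 0.709, -0.0]
ft_force: [-0.3, 0.1, -0.4]
width: 0.399
gripper_force: 0.0
```

>>> arm_command(
  plan=[
    [0,0,0.1,0,0,0],
    [0,0,0.25,0,0,0],
    [0,0,0.4,0,0,0],
    [0,0,0.6,0,0,0],
    [0,0,0.8,0,0,0],
    [0,0,1,0,0,0],
    [0,0,1,0,0,0],
  ],
)

```text
time: 17.88
ee_pos: [0.6456, -0.2195, 0.1648]
ee_rot: [0.005, 0.705, 0.709, 0.001]
ft_force: [0.0, -0.3, 1.3]
width: 0.401
gripper_force: 0.0
```

```bash
python3 - <<'E'
from h import *
print(tcp())
d=get_image("wrist");P=cloud(d);cv2.imwrite("pics/w7.png",d["frame"][...,::-1])
lidfit("wrist",(645,-219),"green",.07,.006,d)
lidfit("wrist",(645,-219),"green",.058,.004,d)
E
```

```text
(array([ 645.6, -219.5,  164.8]), np.float64(0.3), 0.4, 0.0, 17.9, np.float64(-29.0))
wrist green 4114 [ 643.3 -219.3] [115.  88.] 0.1 slope/z [-0.     0.007  0.07 ]
wrist green 1249 [ 643.5 -221.4] [101.  71.] 0.2 slope/z [-0.002  0.011  0.059]
```

View pics/w7.png

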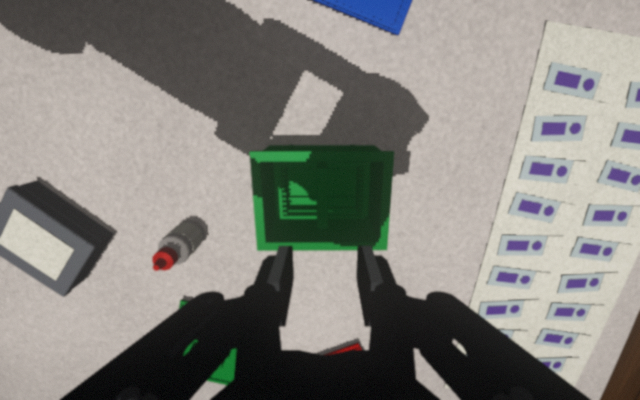

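The green rack sits in its dish, square and at the right depth. The green lid is close, so that comes next.

>>> arm_command(
  plan=[
    [-0.098,-0.149,0,0,0,0.0173],
    [-0.195,-0.297,0,0,0,0.0345],
    [-0.293,-0.446,0,0,0,0.0518],
    [-0.39,-0.595,0,0,0,0.069],
    [-0.488,-0.743,0,0,0,0.0863],
    [-0.585,-0.892,0,0,0,0.1035],
  ],
  gripper=0,
)

```text
time: 18.43
ee_pos: [0.5729, -0.3262, 0.1575]
ee_rot: [-0.001, 0.44, 0.898, 0.0]
ft_force: [0.5, 0.2, 0.2]
width: 0.498
gripper_force: 0.0
```

>>> arm_command(
  plan=[
    [-0.098,-0.149,0,0,0,0.0173],
    [-0.195,-0.297,0,0,0,0.0345],
    [-0.293,-0.446,-0.05,0,0,0.0518],
    [-0.39,-0.595,-0.1,0,0,0.069],
    [-0.488,-0.743,-0.15,0,0,0.0863],
    [-0.585,-0.892,-0.2,0,0,0.1035],
    [-0.585,-0.892,-0.2,0,0,0.1035],
    [-0.585,-0.892,-0.2,0,0,0.1035],
  ],
)

```text
time: 19.1
ee_pos: [0.5028, -0.4331, 0.1332]
ee_rot: [-0.001, 0.134, 0.991, 0.001]
ft_force: [0.6, 0.2, 0.3]
width: 0.498
gripper_force: 0.0
```

```bash
python3 - <<'E'
from h import *
print(tcp())
d=get_image("wrist");P=cloud(d);cv2.imwrite("pics/w8.png",d["frame"][...,::-1])
print(measure("wrist","lid_green",d,P))
lidfit("wrist",(504,-433),"green",.01,.003,d)
E
```

```text
(array([ 502.8, -433.1,  133.2]), np.float64(74.6), 0.5, 0.0, 19.1, np.float64(-126.0))
[(0.63, [509, 208, 639, 364], 641.7, -222.4, 0.8, 106, 80, np.float64(0.0099), 505), (0.59, [254, 144, 391, 241], 501.2, -433.0, 74.5, 120, 92, np.float64(0.0102), 11306)]
wrist green 11058 [ 501.2 -433. ] [120.  92.] 74.5 slope/z [-0.001 -0.001  0.01 ]
```

>>> arm_command(
  plan=[
    [-0.008,0,-0.2,0,0,0],
    [-0.008,0,-0.4,0,0,0],
    [-0.008,0,-0.6,0,0,0],
    [-0.008,0,-0.75,0,0,0],
    [-0.008,0,-0.88,0,0,0],
    [-0.008,0,-0.975,0,0,0],
    [-0.008,0,-0.975,0,0,0],
  ],
)

```text
time: 19.78
ee_pos: [0.5025, -0.4311, 0.0151]
ee_rot: [-0.001, 0.132, 0.991, 0.001]
ft_force: [0.7, 0.4, -0.4]
width: 0.5
gripper_force: 0.0
```

>>> arm_command(
  plan=[
    [0,0,0,0,0,0],
    [0,0,0,0,0,0],
    [0,0,0,0,0,0],
    [0,0,0,0,0,0],
    [0,0,0,0,0,0],
    [0,0,0,0,0,0],
  ],
  gripper=1,
)

```text
time: 20.28
ee_pos: [0.5033, -0.4332, 0.0188]
ee_rot: [0.001, 0.132, 0.991, -0.001]
ft_force: [0.3, 1.8, 5.8]
width: 0.125
gripper_force: 51.9
```

>>> arm_command(
  plan=[
    [0,0,0.05,0,0,0],
    [0,0,0.2,0,0,0],
    [0,0,0.35,0,0,0],
    [0,0,0.5,0,0,0],
    [0,0,0.65,0,0,0],
    [0,0,0.8,0,0,0],
    [0,0,0.95,0,0,0],
    [0,0,1,0,0,0],
  ],
)

```text
time: 20.95
ee_pos: [0.5031, -0.4334, 0.1404]
ee_rot: [0.002, 0.132, 0.991, -0.002]
ft_force: [0.3, -0.2, -0.2]
width: 0.124
gripper_force: 50.9
```

>>> arm_command(
  plan=[
    [0.098,0.149,0.07,0,0,-0.0172],
    [0.196,0.297,0.14,0,0,-0.0344],
    [0.294,0.446,0.2,0,0,-0.0516],
    [0.392,0.594,0.2,0,0,-0.0688],
    [0.49,0.743,0.2,0,0,-0.086],
    [0.587,0.891,0.2,0,0,-0.1033],
  ],
)

```text
time: 21.45
ee_pos: [0.5733, -0.3248, 0.1608]
ee_rot: [-0.0, 0.444, 0.896, 0.0]
ft_force: [-0.3, -0.6, -0.7]
width: 0.122
gripper_force: 50.9
```

>>> arm_command(
  plan=[
    [0.098,0.149,0,0,0,-0.0172],
    [0.196,0.297,0,0,0,-0.0344],
    [0.294,0.446,0,0,0,-0.0516],
    [0.392,0.594,0,0,0,-0.0688],
    [0.49,0.743,0,0,0,-0.086],
    [0.587,0.891,0,0,0,-0.1033],
    [0.587,0.891,0,0,0,-0.1033],
    [0.587,0.891,0,0,0,-0.1033],
  ],
)

```text
time: 22.12
ee_pos: [0.6436, -0.218, 0.1606]
ee_rot: [-0.0, 0.704, 0.711, -0.0]
ft_force: [-0.5, 0.3, 0.5]
width: 0.125
gripper_force: 50.9
```

```bash
python3 - <<'E'
from h import *
print(tcp())
d=get_image("wrist");P=cloud(d);cv2.imwrite("pics/w9.png",d["frame"][...,::-1])
lidfit("wrist",(645,-219),"green",.153,.02,d)
lidfit("wrist",(645,-219),"green",.07,.01,d)
E
```

```text
(array([ 643.6, -218. ,  160.6]), np.float64(0.6), 0.12, 50.9, 22.1, np.float64(-29.0))
wrist green 22465 [ 643.2 -216.1] [120.  92.] 0.5 slope/z [-0.001  0.006  0.152]
wrist green 1626 [ 643. -182.] [115.  13.] 0.2 slope/z [0.002 0.004 0.07 ]
```

View pics/w9.png

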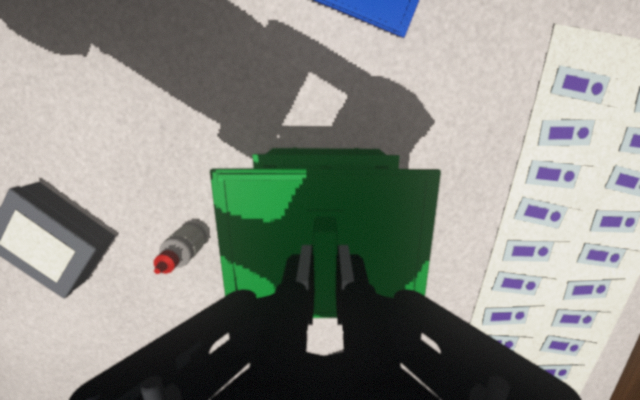

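The green lid is level over its dish (far rim at row ~157). It sits 3 mm too far in +y, which I correct while lowering.

>>> arm_command(
  plan=[
    [0,-0.015,-0.1,0,0,-0.001],
    [0,-0.026,-0.2,0,0,-0.001],
    [0,-0.026,-0.3,0,0,-0.001],
    [0,-0.026,-0.4,0,0,-0.001],
    [0,-0.026,-0.48,0,0,-0.001],
    [0,-0.026,-0.54,0,0,-0.001],
    [0,-0.026,-0.58,0,0,-0.001],
    [0,-0.026,-0.6,0,0,-0.001],
  ],
)

```text
time: 22.83
ee_pos: [0.6433, -0.2223, 0.0887]
ee_rot: [-0.0, 0.707, 0.707, -0.0]
ft_force: [-0.2, -0.2, -0.3]
width: 0.122
gripper_force: 50.9
```

>>> arm_command(
  plan=[
    [0,0,-0.01,0,0,0],
    [0,0,-0.02,0,0,0],
    [0,0,-0.03,0,0,0],
    [0,0,-0.04,0,0,0],
    [0,0,-0.046,0,0,0],
    [0,0,-0.046,0,0,0],
  ],
)

```text
time: 23.33
ee_pos: [0.6435, -0.222, 0.0837]
ee_rot: [-0.0, 0.707, 0.707, -0.0]
ft_force: [-0.3, -0.5, -1.8]
width: 0.123
gripper_force: 50.9
```

>>> arm_command(
  plan=[
    [0,0,-0.005,0,0,0],
    [0,0,-0.01,0,0,0],
    [0,0,-0.012,0,0,0],
    [0,0,-0.012,0,0,0],
  ],
)

```text
time: 23.67
ee_pos: [0.6436, -0.222, 0.0828]
ee_rot: [0.0, 0.707, 0.707, 0.0]
ft_force: [-1.2, 0.5, 3.5]
width: 0.127
gripper_force: 51.5
```

>>> arm_command(
  plan=[
    [0,0,0,0,0,0],
    [0,0,0,0,0,0],
    [0,0,0,0,0,0],
    [0,0,0,0,0,0],
    [0,0,0,0,0,0],
  ],
  gripper=0,
)

```text
time: 24.08
ee_pos: [0.6435, -0.222, 0.0821]
ee_rot: [-0.0, 0.707, 0.707, -0.0]
ft_force: [-0.7, -0.2, 0.1]
width: 0.499
gripper_force: 0.0
```

>>> arm_command(
  plan=[
    [0,0,0.1,0,0,0],
    [0,0,0.25,0,0,0],
    [0,0,0.4,0,0,0],
    [0,0,0.6,0,0,0],
    [0,0,0.75,0,0,0],
    [0,0,0.75,0,0,0],
    [0,0,0.75,0,0,0],
  ],
)

```text
time: 24.67
ee_pos: [0.6437, -0.2221, 0.1729]
ee_rot: [0.001, 0.707, 0.707, 0.0]
ft_force: [0.1, 0.3, -0.4]
width: 0.497
gripper_force: 0.0
```

```bash
python3 - <<'E'
from h import *
print(tcp())
d=lidfit("wrist",(643,-219),"green");P=cloud(d)
print(measure("wrist","lid_blue",d,P))
E
```

```text
(array([ 643.7, -222.1,  172.9]), np.float64(0.0), 0.5, 0.0, 24.7, np.float64(-29.0))
wrist green 13325 [ 643.1 -220.9] [ 93. 120.] 89.8 slope/z [-0.     0.     0.074]
[(0.65, [316, 0, 414, 34], 678.7, -64.2, 0.1, 86, 28, np.float64(0.01), 1703)]
```

The green lid is flat and centred. Next, the blue rack.

>>> arm_command(
  plan=[
    [-0.004,0.23,-0.01,0,0,0.0016],
    [-0.008,0.46,-0.02,0,0,0.0032],
    [-0.012,0.69,-0.03,0,0,0.0048],
    [-0.017,0.916,-0.04,0,0,0.0063],
  ],
)

```text
time: 25.1
ee_pos: [0.6408, -0.1108, 0.1658]
ee_rot: [-0.001, 0.693, 0.721, -0.001]
ft_force: [0.5, -0.3, 1.5]
width: 0.501
gripper_force: 0.0
```

>>> arm_command(
  plan=[
    [-0.004,0.23,-0.01,0,0,0.0016],
    [-0.008,0.46,-0.02,0,0,0.0032],
    [-0.012,0.69,-0.03,0,0,0.0048],
    [-0.017,0.916,-0.04,0,0,0.0063],
  ],
)

```text
time: 25.43
ee_pos: [0.6387, -0.0007, 0.1611]
ee_rot: [-0.001, 0.678, 0.735, -0.001]
ft_force: [0.7, 0.3, 0.7]
width: 0.5
gripper_force: 0.0
```

>>> arm_command(
  plan=[
    [-0.004,0.23,-0.01,0,0,0.0016],
    [-0.008,0.46,-0.02,0,0,0.0032],
    [-0.012,0.69,-0.03,0,0,0.0048],
    [-0.017,0.916,-0.04,0,0,0.0063],
  ],
)

```text
time: 25.77
ee_pos: [0.6367, 0.1091, 0.1563]
ee_rot: [-0.001, 0.663, 0.748, -0.001]
ft_force: [-0.1, -0.2, -0.4]
width: 0.502
gripper_force: 0.0
```

>>> arm_command(
  plan=[
    [-0.004,0.23,-0.01,0,0,0.0016],
    [-0.008,0.46,-0.02,0,0,0.0032],
    [-0.012,0.69,-0.03,0,0,0.0048],
    [-0.017,0.916,-0.04,0,0,0.0063],
    [-0.017,0.916,-0.04,0,0,0.0063],
    [-0.017,0.916,-0.04,0,0,0.0063],
  ],
)

```text
time: 26.27
ee_pos: [0.6346, 0.2188, 0.1514]
ee_rot: [-0.001, 0.648, 0.762, -0.001]
ft_force: [0.5, -1.4, -0.1]
width: 0.501
gripper_force: 0.0
```

```bash
python3 - <<'E'
from h import *
print(tcp())
d=get_image("wrist");P=cloud(d);cv2.imwrite("pics/w10.png",d["frame"][...,::-1])
for l in ["rack_blue","dish_blue"]:print(l,measure("wrist",l,d,P))
lidfit("wrist",(636,217),"blue",.049,.01,d)
E
```

```text
(array([634.6, 218.8, 151.4]), np.float64(9.2), 0.5, 0.0, 26.3, np.float64(-0.0))
rack_blue [(0.71, [278, 161, 369, 236], 634.0, 217.7, 11.3, 54, 10, np.float64(0.0541), 654)]
dish_blue []
wrist blue 652 [634.  217.7] [10. 54.] 11.3 slope/z [ 0.041 -0.04   0.054]
```

View pics/w10.png

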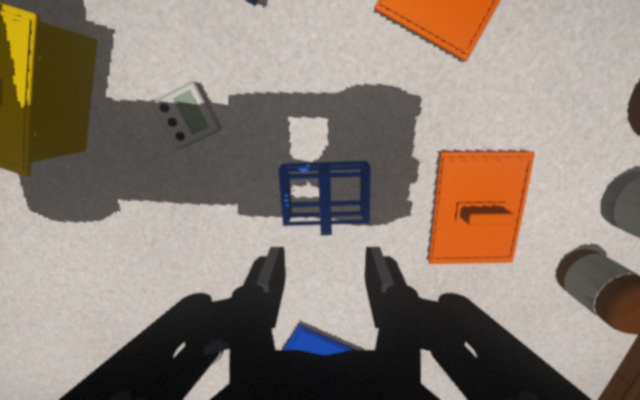

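The blue rack (handle at (326,198)) is lined up with the fingers. I descend and grip.

>>> arm_command(
  plan=[
    [-0.002,-0.008,-0.2,0,0,0.004],
    [-0.002,-0.008,-0.4,0,0,0.004],
    [-0.002,-0.008,-0.6,0,0,0.004],
    [-0.002,-0.008,-0.75,0,0,0.004],
    [-0.002,-0.008,-0.88,0,0,0.004],
    [-0.002,-0.008,-0.98,0,0,0.004],
    [-0.002,-0.008,-0.98,0,0,0.004],
  ],
)

```text
time: 27.0
ee_pos: [0.6341, 0.2155, 0.0329]
ee_rot: [-0.001, 0.64, 0.769, -0.002]
ft_force: [-0.2, -0.1, -0.0]
width: 0.499
gripper_force: 0.0
```

>>> arm_command(
  plan=[
    [0,0,0,0,0,0],
    [0,0,0,0,0,0],
    [0,0,0,0,0,0],
    [0,0,0,0,0,0],
    [0,0,0,0,0,0],
    [0,0,0,0,0,0],
  ],
  gripper=1,
)

```text
time: 27.5
ee_pos: [0.6359, 0.2167, 0.0369]
ee_rot: [0.001, 0.639, 0.769, 0.001]
ft_force: [0.1, -0.8, 6.2]
width: 0.104
gripper_force: 51.0
```

>>> arm_command(
  plan=[
    [0,0,0.05,0,0,0],
    [0,0,0.2,0,0,0],
    [0,0,0.35,0,0,0],
    [0,0,0.5,0,0,0],
    [0,0,0.65,0,0,0],
    [0,0,0.8,0,0,0],
    [0,0,0.95,0,0,0],
    [0,0,1,0,0,0],
  ],
)

```text
time: 28.17
ee_pos: [0.6358, 0.217, 0.1586]
ee_rot: [0.001, 0.639, 0.769, 0.002]
ft_force: [-0.7, -0.5, -0.6]
width: 0.105
gripper_force: 50.1
```

>>> arm_command(
  plan=[
    [-0.086,0.146,0.03,0,0,-0.007],
    [-0.172,0.291,0.06,0,0,-0.014],
    [-0.258,0.437,0.1,0,0,-0.021],
    [-0.343,0.582,0.1,0,0,-0.028],
    [-0.429,0.728,0.1,0,0,-0.035],
    [-0.515,0.873,0.1,0,0,-0.0424],
  ],
)

```text
time: 28.67
ee_pos: [0.5724, 0.3222, 0.1669]
ee_rot: [-0.0, 0.736, 0.677, -0.001]
ft_force: [1.2, -0.1, -1.5]
width: 0.103
gripper_force: 50.1
```

>>> arm_command(
  plan=[
    [-0.086,0.146,0,0,0,-0.007],
    [-0.172,0.291,0,0,0,-0.014],
    [-0.258,0.437,0,0,0,-0.021],
    [-0.343,0.582,0,0,0,-0.028],
    [-0.429,0.728,0,0,0,-0.035],
    [-0.515,0.873,0,0,0,-0.0424],
    [-0.515,0.873,0,0,0,-0.0424],
    [-0.515,0.873,0,0,0,-0.0424],
  ],
)

```text
time: 29.33
ee_pos: [0.5108, 0.4268, 0.1668]
ee_rot: [-0.0, 0.818, 0.575, -0.001]
ft_force: [1.7, -0.4, -0.9]
width: 0.098
gripper_force: 50.1
```

```bash
python3 - <<'E'
from h import *
print(tcp())
d=get_image("wrist");P=cloud(d);cv2.imwrite("pics/w11.png",d["frame"][...,::-1])
lidfit("wrist",(512,426),"blue",.187,.02,d)
lidfit("wrist",(512,426),"blue",.07,.01,d)
E
```

```text
(array([510.8, 426.8, 166.8]), np.float64(-19.8), 0.1, 50.1, 29.3, np.float64(50.0))
wrist blue 2530 [512.3 428.2] [34. 54.] 5.1 slope/z [-0.082 -0.062  0.184]
wrist blue 2953 [510.4 427. ] [ 87. 115.] 70.2 slope/z [0.011 0.028 0.069]
```

View pics/w11.png

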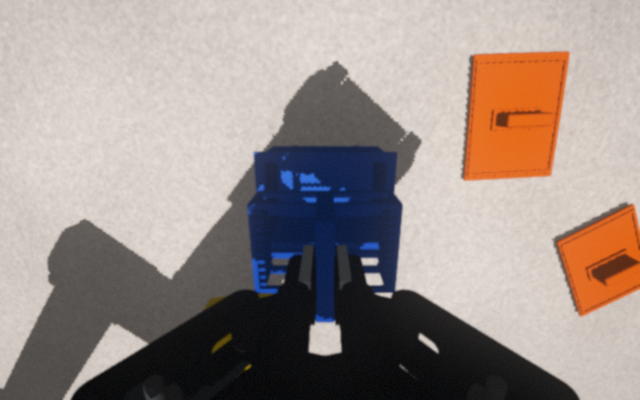

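The blue rack is over its dish and aligned with it. I lower it.

>>> arm_command(
  plan=[
    [0,0,-0.12,0,0,0],
    [0,0,-0.24,0,0,0],
    [0,0,-0.36,0,0,0],
    [0,0,-0.48,0,0,0],
    [0,0,-0.6,0,0,0],
    [0,0,-0.72,0,0,0],
    [0,0,-0.82,0,0,0],
    [0,0,-0.9,0,0,0],
  ],
)

```text
time: 30.05
ee_pos: [0.5118, 0.4253, 0.0582]
ee_rot: [-0.0, 0.819, 0.573, -0.001]
ft_force: [0.3, 0.3, -1.7]
width: 0.101
gripper_force: 50.1
```

>>> arm_command(
  plan=[
    [0,0,-0.05,0,0,0],
    [0,0,-0.08,0,0,0],
    [0,0,-0.1,0,0,0],
    [0,0,-0.115,0,0,0],
    [0,0,-0.125,0,0,0],
    [0,0,-0.13,0,0,0],
    [0,0,-0.13,0,0,0],
  ],
)

```text
time: 30.63
ee_pos: [0.5116, 0.4263, 0.0441]
ee_rot: [0.0, 0.819, 0.574, 0.0]
ft_force: [0.4, -0.7, -1.1]
width: 0.105
gripper_force: 50.1
```

>>> arm_command(
  plan=[
    [0,0,-0.005,0,0,0],
    [0,0,-0.01,0,0,0],
    [0,0,-0.015,0,0,0],
    [0,0,-0.02,0,0,0],
    [0,0,-0.02,0,0,0],
  ],
)

```text
time: 31.05
ee_pos: [0.5115, 0.4263, 0.0419]
ee_rot: [-0.0, 0.819, 0.574, 0.0]
ft_force: [-2.1, -0.8, 4.1]
width: 0.101
gripper_force: 50.6
```

>>> arm_command(
  plan=[
    [0,0,0,0,0,0],
    [0,0,0,0,0,0],
    [0,0,0,0,0,0],
    [0,0,0,0,0,0],
  ],
  gripper=0.2,
)

```text
time: 31.38
ee_pos: [0.5116, 0.4262, 0.0414]
ee_rot: [-0.0, 0.819, 0.574, -0.0]
ft_force: [1.1, 0.5, -0.5]
width: 0.402
gripper_force: 0.0
```

>>> arm_command(
  plan=[
    [0,0,0.1,0,0,0],
    [0,0,0.25,0,0,0],
    [0,0,0.4,0,0,0],
    [0,0,0.6,0,0,0],
    [0,0,0.8,0,0,0],
    [0,0,1,0,0,0],
    [0,0,1,0,0,0],
  ],
)

```text
time: 31.97
ee_pos: [0.5131, 0.4272, 0.168]
ee_rot: [0.0, 0.819, 0.574, 0.005]
ft_force: [0.0, 0.5, 0.8]
width: 0.395
gripper_force: 0.0
```

```bash
python3 - <<'E'
from h import *
print(tcp())
d=get_image("wrist");P=cloud(d);cv2.imwrite("pics/w12.png",d["frame"][60:300,180:460][...,::-1])
lidfit("wrist",(511,427),"blue",.07,.006,d)
lidfit("wrist",(511,427),"blue",.058,.003,d)
E
```

```text
(array([513.1, 427.2, 168. ]), np.float64(-20.0), 0.4, 0.0, 32.0, np.float64(50.0))
wrist blue 4086 [509.8 426.6] [ 88. 116.] 70.1 slope/z [0.003 0.008 0.07 ]
wrist blue 1132 [509.5 424.7] [ 71. 101.] 70.5 slope/z [0.002 0.009 0.059]
```

View pics/w12.png

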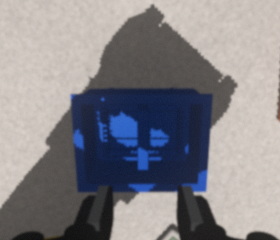

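>>> arm_command(
  plan=[
    [0.084,-0.23,0,0,0,0],
    [0.168,-0.46,0,0,0,0],
    [0.252,-0.69,0,0,0,0],
    [0.335,-0.917,0,0,0,0],
  ],
  gripper=0,
)

```text
time: 32.35
ee_pos: [0.5515, 0.3149, 0.1609]
ee_rot: [-0.0, 0.819, 0.574, -0.001]
ft_force: [0.7, 0.3, -0.3]
width: 0.501
gripper_force: 0.0
```

>>> arm_command(
  plan=[
    [0.084,-0.23,0,0,0,0],
    [0.168,-0.46,0,0,0,0],
    [0.252,-0.69,0,0,0,0],
    [0.335,-0.917,0,0,0,0],
  ],
)

```text
time: 32.68
ee_pos: [0.5918, 0.2046, 0.1609]
ee_rot: [-0.0, 0.819, 0.574, -0.001]
ft_force: [1.3, -0.4, -0.2]
width: 0.497
gripper_force: 0.0
```

>>> arm_command(
  plan=[
    [0.084,-0.23,0,0,0,0],
    [0.168,-0.46,0,0,0,0],
    [0.252,-0.69,0,0,0,0],
    [0.335,-0.917,0,0,0,0],
  ],
)

```text
time: 33.02
ee_pos: [0.6321, 0.0946, 0.1609]
ee_rot: [-0.0, 0.819, 0.574, -0.001]
ft_force: [-0.0, 0.7, 0.4]
width: 0.501
gripper_force: 0.0
```

>>> arm_command(
  plan=[
    [0.084,-0.23,-0.05,0,0,0],
    [0.168,-0.46,-0.1,0,0,0],
    [0.252,-0.69,-0.15,0,0,0],
    [0.335,-0.917,-0.2,0,0,0],
    [0.335,-0.917,-0.2,0,0,0],
    [0.335,-0.917,-0.2,0,0,0],
  ],
)

```text
time: 33.52
ee_pos: [0.672, -0.0152, 0.1362]
ee_rot: [-0.001, 0.82, 0.573, -0.001]
ft_force: [0.1, 0.7, -0.8]
width: 0.502
gripper_force: 0.0
```

```bash
python3 - <<'E'
from h import *
print(tcp())
d=lidfit("wrist",(672,-14),"blue",.01,.003);P=cloud(d)
print(measure("wrist","lid_blue",d,P))
E
```

```text
(array([672. , -15.2, 136.2]), np.float64(-20.1), 0.5, 0.0, 33.5, np.float64(9.0))
wrist blue 11041 [671.3 -13.9] [ 93. 121.] 70.4 slope/z [-0.001 -0.002  0.01 ]
[(0.68, [257, 142, 392, 236], 671.3, -13.9, -19.6, 121, 93, np.float64(0.0103), 11341)]
```

The crop shows the blue rack square in its dish. The blue lid is lined up at (671.3, −13.9), so I grip it.

>>> arm_command(
  plan=[
    [-0.004,0.006,-0.2,0,0,0.001],
    [-0.004,0.006,-0.4,0,0,0.001],
    [-0.004,0.006,-0.6,0,0,0.001],
    [-0.004,0.006,-0.78,0,0,0.001],
    [-0.004,0.006,-0.92,0,0,0.001],
    [-0.004,0.006,-1,0,0,0.001],
    [-0.004,0.006,-1,0,0,0.001],
  ],
)

```text
time: 34.2
ee_pos: [0.6707, -0.0119, 0.0157]
ee_rot: [-0.001, 0.817, 0.577, -0.001]
ft_force: [-0.2, -0.7, 0.2]
width: 0.506
gripper_force: 0.0
```

>>> arm_command(
  plan=[
    [0,0,0,0,0,0],
    [0,0,0,0,0,0],
    [0,0,0,0,0,0],
    [0,0,0,0,0,0],
    [0,0,0,0,0,0],
    [0,0,0,0,0,0],
  ],
  gripper=1,
)

```text
time: 34.7
ee_pos: [0.6727, -0.0131, 0.0192]
ee_rot: [0.001, 0.817, 0.576, 0.001]
ft_force: [-0.3, 1.1, 6.6]
width: 0.12
gripper_force: 52.4
```

>>> arm_command(
  plan=[
    [0,0,0.05,0,0,0],
    [0,0,0.2,0,0,0],
    [0,0,0.35,0,0,0],
    [0,0,0.5,0,0,0],
    [0,0,0.65,0,0,0],
    [0,0,0.8,0,0,0],
    [0,0,0.95,0,0,0],
    [0,0,1,0,0,0],
  ],
)

```text
time: 35.37
ee_pos: [0.6726, -0.0134, 0.1407]
ee_rot: [0.002, 0.817, 0.576, 0.001]
ft_force: [0.1, -0.0, -0.9]
width: 0.119
gripper_force: 51.4
```

>>> arm_command(
  plan=[
    [-0.056,0.153,0.07,0,0,0],
    [-0.112,0.306,0.14,0,0,0],
    [-0.168,0.458,0.2,0,0,0],
    [-0.224,0.611,0.2,0,0,0],
    [-0.28,0.764,0.2,0,0,0],
    [-0.337,0.917,0.2,0,0,0],
  ],
)

```text
time: 35.87
ee_pos: [0.6307, 0.0976, 0.1611]
ee_rot: [-0.0, 0.817, 0.576, -0.0]
ft_force: [0.0, 0.7, -0.5]
width: 0.122
gripper_force: 51.4
```

>>> arm_command(
  plan=[
    [-0.056,0.153,0,0,0,0],
    [-0.112,0.306,0,0,0,0],
    [-0.168,0.458,0,0,0,0],
    [-0.224,0.611,0,0,0,0],
    [-0.28,0.764,0,0,0,0],
    [-0.337,0.917,0,0,0,0],
  ],
)

```text
time: 36.37
ee_pos: [0.5903, 0.2076, 0.161]
ee_rot: [-0.0, 0.817, 0.576, -0.0]
ft_force: [0.4, -0.1, -1.3]
width: 0.119
gripper_force: 51.4
```

>>> arm_command(
  plan=[
    [-0.056,0.153,0,0,0,0],
    [-0.112,0.306,0,0,0,0],
    [-0.168,0.458,0,0,0,0],
    [-0.224,0.611,0,0,0,0],
    [-0.28,0.764,0,0,0,0],
    [-0.337,0.917,0,0,0,0],
  ],
)

```text
time: 36.87
ee_pos: [0.5499, 0.3176, 0.1609]
ee_rot: [-0.0, 0.817, 0.576, -0.001]
ft_force: [-0.0, -0.6, -1.4]
width: 0.123
gripper_force: 51.4
```

>>> arm_command(
  plan=[
    [-0.056,0.153,0,0,0,0],
    [-0.112,0.306,0,0,0,0],
    [-0.168,0.458,0,0,0,0],
    [-0.224,0.611,0,0,0,0],
    [-0.28,0.764,0,0,0,0],
    [-0.337,0.917,0,0,0,0],
    [-0.337,0.917,0,0,0,0],
    [-0.337,0.917,0,0,0,0],
  ],
)

```text
time: 37.53
ee_pos: [0.5095, 0.4273, 0.1609]
ee_rot: [0.0, 0.817, 0.577, -0.0]
ft_force: [1.0, -0.4, -0.1]
width: 0.122
gripper_force: 51.4
```

```bash
python3 - <<'E'
from h import *
print(tcp())
d=lidfit("wrist",(510,426),"blue",.153,.02);cv2.imwrite("pics/w13.png",d["frame"][...,::-1])
lidfit("wrist",(510,426),"blue",.07,.01,d)
E
```

```text
(array([509.5, 427.3, 160.9]), np.float64(-19.5), 0.12, 51.4, 37.5, np.float64(49.0))
wrist blue 21792 [508.8 427.1] [ 92. 121.] 70.5 slope/z [-0.001  0.003  0.152]
wrist blue 1770 [522.5 459.9] [ 17. 115.] 70.6 slope/z [0.017 0.054 0.07 ]
```

>>> arm_command(
  plan=[
    [0.01,-0.004,-0.1,0,0,-0.001],
    [0.01,-0.004,-0.2,0,0,-0.001],
    [0.01,-0.004,-0.3,0,0,-0.001],
    [0.01,-0.004,-0.4,0,0,-0.001],
    [0.01,-0.004,-0.48,0,0,-0.001],
    [0.01,-0.004,-0.54,0,0,-0.001],
    [0.01,-0.004,-0.58,0,0,-0.001],
    [0.01,-0.004,-0.6,0,0,-0.001],
  ],
)

```text
time: 38.25
ee_pos: [0.5114, 0.4261, 0.0889]
ee_rot: [-0.0, 0.819, 0.574, -0.0]
ft_force: [0.5, -0.3, 0.1]
width: 0.124
gripper_force: 51.4
```

>>> arm_command(
  plan=[
    [0,0,-0.01,0,0,0],
    [0,0,-0.02,0,0,0],
    [0,0,-0.03,0,0,0],
    [0,0,-0.04,0,0,0],
    [0,0,-0.046,0,0,0],
    [0,0,-0.046,0,0,0],
  ],
)

```text
time: 38.75
ee_pos: [0.5113, 0.4265, 0.0839]
ee_rot: [0.0, 0.819, 0.574, -0.0]
ft_force: [0.1, 0.2, -2.0]
width: 0.125
gripper_force: 51.4
```

>>> arm_command(
  plan=[
    [0,0,-0.004,0,0,0],
    [0,0,-0.008,0,0,0],
    [0,0,-0.01,0,0,0],
    [0,0,-0.01,0,0,0],
  ],
)

```text
time: 39.08
ee_pos: [0.5113, 0.4265, 0.0832]
ee_rot: [0.0, 0.819, 0.574, 0.0]
ft_force: [-1.1, -0.4, 3.2]
width: 0.121
gripper_force: 51.9
```

Contact with the rim. I release, lift and check all three dishes.

>>> arm_command(
  plan=[
    [0,0,0,0,0,0],
    [0,0,0,0,0,0],
    [0,0,0,0,0,0],
    [0,0,0,0,0,0],
    [0,0,0,0,0,0],
  ],
  gripper=0,
)

```text
time: 39.5
ee_pos: [0.5113, 0.4265, 0.0826]
ee_rot: [-0.0, 0.819, 0.574, -0.0]
ft_force: [-0.2, 0.6, -0.5]
width: 0.499
gripper_force: 0.0
```

>>> arm_command(
  plan=[
    [0,0,0.1,0,0,0],
    [0,0,0.25,0,0,0],
    [0,0,0.4,0,0,0],
    [0,0,0.6,0,0,0],
    [0,0,0.8,0,0,0],
    [0,0,0.9,0,0,0],
    [0,0,0.9,0,0,0],
  ],
)

```text
time: 40.08
ee_pos: [0.5122, 0.427, 0.1941]
ee_rot: [0.0, 0.819, 0.574, 0.003]
ft_force: [0.4, 1.1, 0.1]
width: 0.5
gripper_force: 0.0
```

```bash
python3 - <<'E'
from h import *
print(tcp())
lidfit("wrist",(511,426.5),"blue")
d=get_image("scene");cv2.imwrite("pics/end.png",d["frame"][...,::-1])
for c,xy in dict(blue=(511,426),green=(643,-220),yellow=(358,277)).items(): lidfit("scene",xy,c,.074,.005,d)
E
```

```text
(array([512.2, 427. , 194.1]), np.float64(-20.0), 0.5, 0.0, 40.1, np.float64(50.0))
wrist blue 11574 [510.3 425.2] [ 93. 121.] 70.1 slope/z [0.    0.    0.074]
scene blue 735 [512.8 425. ] [ 96. 127.] 70.8 slope/z [-0.001 -0.003  0.074]
scene green 1519 [ 644.4 -220.3] [ 93. 124.] 89.2 slope/z [-0.001 -0.     0.074]
scene yellow 764 [361.6 276.8] [123.  98.] 81.9 slope/z [-0.002  0.     0.074]
```

View pics/end.png

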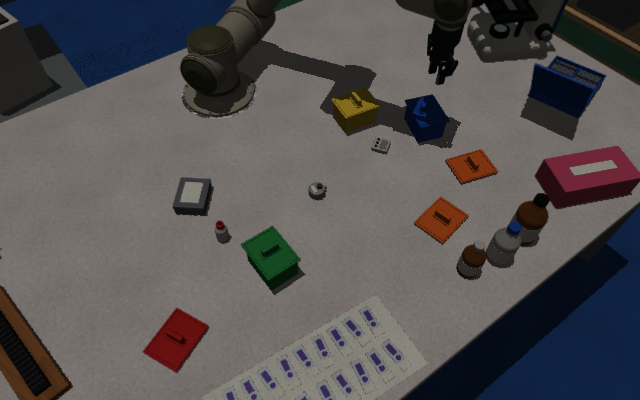

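All three dishes are closed with flat lids of their own colour: yellow (355,108), blue (427,118), green (271,255). The bottle at (222,231) has not moved.

```bash
python3 -c "from plant import *; print(job_done())"
```

```text
the job is handed in; nothing more can be done
None
```

The job is handed in: the blue and green racks stand in their own dishes, all three dishes are closed with flat, centred lids of their own colour, and the dishes and oil bottle are where they stood; the verdict was not shown to me.

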